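# Lean the cover panel on the rack, in the middle groove

### The job

Take the flat cover panel out of the wooden block and lean it on the rack: its lower edge down in the middle one of the three grooves, its back against the round rail, square to the rack and between the posts, so that it leans back about 20 degrees. Set it down and lean it against the rail while you still hold it, rather than dropping it, then let go; leave the mug and the glue bottle standing where they are.

Things in the scene. Friction and masses are not known exactly. Their poses are not given: they have to be found in the camera images.
- panel: The flat cover panel, aluminium-grey, 8 mm thick (its x), 120 mm wide (its y), 180 mm tall (its z), about 0.25 kg; both faces are alike, with dark vent slots and corner screw holes (no real openings). Origin: centre of its lower edge; z runs up the panel. At the start it stands upright, its lowest 30 mm in the block's slot, to be pinched across its thickness at the upper edge.
- panel_top (a point): Centre of the panel's upper edge, 180 mm along the panel's z from its origin.
- block: The pale wooden block that the panel stands in, fixed to the bench at a place that varies (left or right of the rack), 70 (x) x 160 (y) x 38 mm tall, with one slot along its y through its middle: 10 mm wide, 124 mm long, floor 8 mm above the bench. Origin: centre of its underside, under the slot; z up.
- rack: The lean rack, fixed to the bench at a place that varies: a grey base plate, top face 10 mm above the bench, x -50 to +64 mm, y -85 to +85 mm, with ridges, grooves and a steel rail along its y. Origin: on the bench under the centre of the middle groove; x points level from the grooves to the rail (the way the panel leans), z up.
- rack_groove (a point): Centre of the middle groove's floor, 10 mm above the rack's origin. Four black ridges along the rack's y, 8 mm wide, 6 mm high, 150 mm long, at rack x = -36, -12, +12, +36 mm, leave three grooves 16 mm wide at x = -24, 0, +24 mm. Leaning on the rail from the middle groove the panel stands at 18 to 22 degrees from upright; from the front one about 30, from the rear one about 9.
- rack_rail (a point): Middle of the axis of the round steel rail, 12 mm in diameter, 168 mm long along the rack's y, at rack x = +52 mm and 125 mm above the bench, on two upright posts (up to 20 mm in diameter) at y = +-77 mm.
- glue_bottle: Bystander: small white squeeze bottle with an orange tip, 36 mm in diameter, 104 mm tall, upright and loose. Origin: centre of its underside.
- mug: Bystander: white mug standing loose near the bench's right side, body 83 mm in diameter, 86 mm tall, 115 mm over its handle. Origin: at its underside.
Things that resemble listed ones, but are neither listed nor needed, are in the scene too. There is more than one size of the panel; the job needs the larger.

How it is judged:
By the outcome, as a careful person would: the job done as asked, in the order asked, and still so for the second after the job is handed in, with the robot touching nothing.
It also fails if it takes over 42 s, if anything falls off the work surface, if the arm or the gripper's body presses on something with over 40 N, if the wrist force passes 120 N, or if a joint passes its speed limit or range.

### The arm

A 6-joint arm with a two-finger parallel gripper is mounted at the origin on a cart in front of the work surface, level with it; the furniture and walls round the work are solid. World frame = base frame: x ahead of the robot, y to its left, z up, the work surface at z = 0. Lengths are in m, angles in rad, forces in N, time in s.
With the tool pointing down it reaches from about 0.25 to 0.775 m from the base axis. Payload 4 kg.
Tool frame: the origin (TCP) lies on the mounting face of the last link; the fingertips stand 199 mm ahead of it and the grasp point (between the pads) lies 180 mm ahead of it (robot.tip_extent is the distance from the TCP to the fingertips, in m); z points along the fingers, y is the line along which they close (so a half turn about z gives the same grasp; the last joint's range is limited). The gripper opens to 94 mm and grips with 3 to 60 N. Pads are 16 mm wide; open, the fingers measure 119 mm over their backs; the gripper's body (75 mm by 177 mm) begins 78 mm behind the grasp point.
Start: joints at [1.242, 0.087, 1.371, -0, 1.684, -0.103], TCP at [0.123, 0.536, 0.405] pointing down, gripper open.
Joint ranges: [-3.1, 3.1], [-0.76, 2.03], [0.27, 2.55], [-1.08, 4.22], [0.17, 2.65], [-2.57, 2.57]. Speed limits (rad/s): [2.79, 2.79, 3.14, 3.14, 3.14, 3.14].

### API

Orientations are given as a rotation vector (axis times angle).
In Python, from plant import robot, eoat, sensors, optics gives the robot as it stands. The module is installed in compiled form; this text tells all that it offers. Calls block until the motion is done:
- robot.movep(position, orientation): joint-space move of the TCP to a pose.
- robot.line_to(position, feed=0.15, frame=None): straight line of the TCP; frame=None keeps the orientation; feed is the mean speed in m/s.
- robot.move_j(angles): joint-space move.
- eoat.gripper_open() and eoat.gripper_close(): open the fingers fully, or close them until they stop; the grip force is fixed at half the most.
- robot.sleep(seconds).
- robot.ik(position, orientation): joint angles nearest the present ones, or None.
- sensors.sense(): the state.
- optics.snapshot(name): name is "side" or "top" or "wrist"; returns a dict with "color" (400x640x3 uint8, blue, green, red), "z_map" (400x640 float32, m along the optical axis (not along the pixel's ray), 0 where there is no reading), "camera_matrix" (3x3 intrinsics, pixels), "dist_coeffs" ([k1, k2, p1, p2, k3] as OpenCV has them; the pictures are not rectified), "R" (3x3) and "t" (3): a world point X has camera coordinates R X + t. Camera axes: x right, y down, z forward; pixel columns grow to the right and rows downward; lengths in m; the calibration is good to about 2 mm. A picture is of the moment at which its call begins.
A pose or a line that the arm cannot do raises robot.PlanningError and nothing moves.
- robot.hand_in(): hands the job in; it is judged then, once.
The state is a dict: "time": time; "q": joint angles; "dq": joint speeds; "joint_efforts": joint torques, N m; "tcp_pos": TCP position; "orientation": TCP orientation; "force": force on the tool from outside, world axes, zero at the start; "torque": the same for the moment, N m; "gripper_width": finger opening in m; "grip_force": force on a finger pad.
Only numpy, scipy, OpenCV 4.12 (cv2) and the standard library are available. Lean on these libraries where they do the work, as an engineer would, in place of code of your own. Each camera call takes 0.05 s, during which the arm holds its last target. There are 200 camera calls.

## Working session

There is one attempt and no reset: what is moved stays moved. The work goes in short steps, each a Python script; the robot and the scene stay as the last script left them, time stands still between calls to the robot, and variables do not carry over. Pictures are saved under pics/ and viewed, at most 10 in all, crops included, and the job is handed in when it is done.

```bash
mkdir -p pics; cat > h.py <<'E'
import numpy as np, cv2
from plant import robot, eoat, sensors, optics
def snap(name,fn=None):
    s=optics.snapshot(name)
    if fn: cv2.imwrite('pics/'+fn,s['color'])
    return s
def cloud(s):
    z=s['z_map']; h,w=z.shape
    v,u=np.mgrid[:h,:w]
    p=cv2.undistortPoints(np.stack([u,v],-1).reshape(-1,1,2).astype(np.float64),s['camera_matrix'],s['dist_coeffs']).reshape(h,w,2)
    P=np.dstack([p[...,0]*z,p[...,1]*z,z])
    X=(P-np.array(s['t']))@np.array(s['R'])
    X[z<=0]=np.nan
    return X
E
python3 - <<'E'
from h import *
import pickle
for n in ('top','side'):
    s=snap(n,n+'0.png'); pickle.dump(s,open(n+'0.pkl','wb'))
    print(n,-np.array(s['R']).T@s['t'],s['camera_matrix'][0][0], np.array(s['R'])[2])
print(sensors.sense())
E
```

```text
top [ 0.44725366 -0.01412924  1.61197126] 461.76211598366785 [ 0.10834341  0.00290907 -0.99410927]
side [0.06579602 1.19224019 0.76277458] 461.2165827654237 [ 0.35226178 -0.82893468 -0.43448698]
{'time': 0.1, 'q': array([ 1.24192218e+00,  8.78335364e-02,  1.37208028e+00, -4.32366155e-05,
        1.68358239e+00, -1.03079574e-01]), 'dq': array([ 0.00019619, -0.00153545, -0.00515834,  0.00194975, -0.00227768,
       -0.00210039]), 'joint_efforts': array([ 2.52428850e-03, -3.41250336e+01, -3.03301942e+01,  7.20334821e-02,
        3.03359097e-02, -1.11930829e-04]), 'tcp_pos': array([0.1230993 , 0.53593629, 0.40365843]), 'orientation': array([-3.53890469e-01, -3.12122701e+00,  2.93474041e-03]), 'force': array([-0.07608352,  0.6132742 ,  0.27361756]), 'torque': array([ 0.02595837, -0.03940392,  0.0457747 ]), 'grip_force': 0.0, 'gripper_width': 0.09396476494017597}
```

View pics/top0.png

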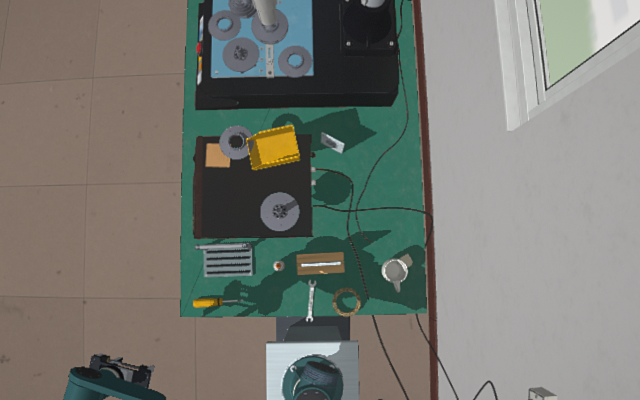

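View pics/side0.png

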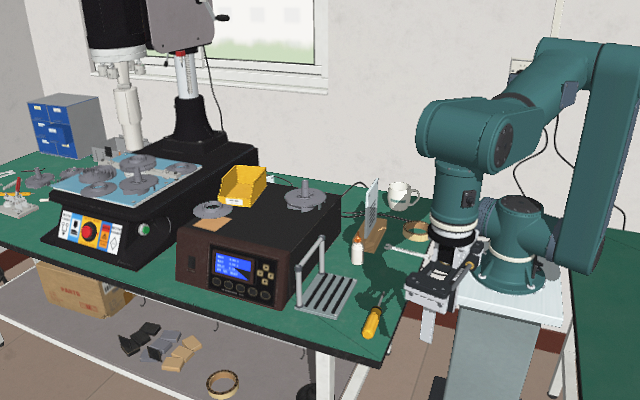

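The top view shows the rack at about (228,262) with its rail on the far side, at row 246. The bottle is at (278,266), the block and panel at (320,263), and the mug at (396,270). The side view agrees, and there is a black instrument just behind the rack.

```bash
python3 - <<'E'
from h import *
import pickle
S={n:pickle.load(open(n+'0.pkl','rb')) for n in('top','side')}
C={n:cloud(S[n]) for n in S}
t=C['top']
def box(X,m): 
    return X[m]
def rep(name,n,reg,zl,zh):
    r0,r1,c0,c1=reg; X=C[n][r0:r1,c0:c1].reshape(-1,3); X=X[(X[:,2]>zl)&(X[:,2]<zh)]
    if len(X)<4: print(name,n,len(X));return
    r=cv2.minAreaRect(X[:,:2].astype(np.float32)); 
    print(name,n,len(X),'mean',X.mean(0).round(4),'med',np.median(X,0).round(4),'rect',np.round(r[0],4),np.round(r[1],4),round(r[2],2),'pct z',np.percentile(X[:,2],[5,95]).round(4))
for n in ('top','side'):
    # select by world coords whole image
    def w(name,x0,x1,y0,y1,z0,z1):
        X=C[n].reshape(-1,3); k=(X[:,0]>x0)&(X[:,0]<x1)&(X[:,1]>y0)&(X[:,1]<y1)&(X[:,2]>z0)&(X[:,2]<z1); X=X[k]
        if len(X)<4: print(name,n,len(X));return X
        r=cv2.minAreaRect(X[:,:2].astype(np.float32)); 
        print(n,name,len(X),'mean',X.mean(0).round(4),'rect',np.round(r[0],4),np.round(r[1],4),round(r[2],2),'z',np.percentile(X[:,2],[5,95]).round(4))
        return X
    w('rackbase',.2,.42,.15,.45,.005,.03)
    w('rail',.25,.45,.15,.45,.11,.14)
    w('block',.2,.45,-.15,.09,.03,.045)
    w('panel',.2,.45,-.15,.09,.06,.25)
    w('paneltop',.2,.45,-.15,.09,.17,.25)
    w('bottle',.2,.42,.09,.15,.02,.12)
    w('mug',.2,.42,-.4,-.2,.02,.12)
    w('box',.40,.8,-.05,.42,.05,.3)
for (u,v) in [(228,262),(228,246),(278,266),(320,263),(396,270),(250,225),(332,143),(220,236)]:
    print((u,v),t[v,u].round(4))
E
```

```text
top rackbase 1280 mean [0.3497 0.3019 0.0125] rect [0.3299 0.2996] [0.2988 0.1799] 89.88 z [0.0053 0.0257]
rail top 0
top block 771 mean [ 0.4137 -0.0355  0.0379] rect [ 0.3453 -0.0514] [0.2117 0.1893] 1.79 z [0.0321 0.0432]
top panel 126 mean [ 0.4198 -0.0327  0.1772] rect [ 0.4193 -0.0343] [0.0083 0.1171] 2.38 z [0.1052 0.1936]
top paneltop 106 mean [ 0.4193 -0.0351  0.188 ] rect [ 0.4193 -0.0343] [0.0083 0.1171] 2.38 z [0.182  0.1936]
top bottle 63 mean [0.4096 0.1052 0.0702] rect [0.4086 0.1066] [0.0307 0.0205] 88.44 z [0.0555 0.1005]
top mug 260 mean [ 0.3761 -0.2858  0.0595] rect [ 0.3888 -0.2836] [0.0886 0.1094] 58.36 z [0.0222 0.0875]
top box 11284 mean [0.6445 0.179  0.153 ] rect [0.6007 0.1745] [0.3985 0.4485] 0.02 z [0.13   0.1805]
side rackbase 1128 mean [0.3578 0.3184 0.0159] rect [0.3419 0.2797] [0.2645 0.1805] 77.98 z [0.0074 0.0277]
rail side 0
side block 402 mean [ 0.4085 -0.0169  0.038 ] rect [ 0.4188 -0.0318] [0.0664 0.165 ] 1.73 z [0.0322 0.0415]
side panel 488 mean [ 0.4188 -0.0201  0.131 ] rect [ 0.4216 -0.0322] [0.0108 0.1295] 2.37 z [0.0675 0.1889]
side paneltop 109 mean [ 0.4196 -0.0238  0.1832] rect [ 0.4209 -0.032 ] [0.0105 0.1238] 3.46 z [0.172  0.1902]
side bottle 192 mean [0.4096 0.1167 0.0546] rect [0.409  0.1146] [0.0322 0.0221] 75.18 z [0.0237 0.0919]
side mug 539 mean [ 0.3801 -0.2691  0.0592] rect [ 0.3815 -0.2747] [0.0884 0.102 ] 63.08 z [0.025  0.0852]
side box 13152 mean [0.6195 0.2528 0.1324] rect [0.6002 0.1762] [0.3997 0.452 ] 0.03 z [0.0606 0.1797]
(228, 262) [0.4263 0.2856 0.0085]
(228, 246) [0.4791 0.2623 0.1334]
(278, 266) [0.4127 0.1043 0.1035]
(320, 263) [ 0.4219 -0.0313  0.1875]
(396, 270) [ 3.893e-01 -2.975e-01 -1.000e-04]
(250, 225) [0.5447 0.1891 0.1472]
(332, 143) [ 0.8272 -0.0811  0.0645]
(220, 236) [0.5109 0.2855 0.147 ]
```

```bash
cat > fit.py <<'E'
from h import *
def sel(X,x0,x1,y0,y1,z0,z1):
    X=X.reshape(-1,3); return X[(X[:,0]>x0)&(X[:,0]<x1)&(X[:,1]>y0)&(X[:,1]<y1)&(X[:,2]>z0)&(X[:,2]<z1)]
def line(n,X):
    # rectangle fit + line along y: x = a + b*(y-mean)
    if len(X)<5: print(n,len(X)); return
    b=np.polyfit(X[:,1]-X[:,1].mean(),X[:,0],1); r=cv2.minAreaRect(X[:,:2].astype(np.float32))
    print(n,len(X),'c',X.mean(0).round(4),'slope deg',np.degrees(np.arctan(b[0])).round(2),'rect',np.round(r[0],4),np.round(r[1],4),round(r[2],2),'y',X[:,1].min().round(4),X[:,1].max().round(4),'z',np.median(X[:,2]).round(4))
E
python3 - <<'E'
from fit import *
import pickle
for n in ('top','side'):
    s=pickle.load(open(n+'0.pkl','rb')); X=cloud(s)
    line(n+' rail',sel(X,.44,.497,.17,.42,.118,.14))
    line(n+' base',sel(X,.35,.495,.17,.42,.006,.022))
    r=sel(X,.35,.495,.17,.42,.0135,.022); line(n+' ridges',r)
    # black ridge pixels by color
    k=(s['color'].max(-1)<45)
    Y=X.copy(); Y[~k]=np.nan; R=sel(Y,.35,.50,.19,.40,.008,.03); line(n+' black',R)
    if len(R):
        for i in range(8):
            for cx in [0]:
                pass
    line(n+' panel edge',sel(X,.38,.46,-.12,.05,.15,.2))
    line(n+' block',sel(X,.36,.48,-.13,.06,.034,.042))
    line(n+' bottle',sel(X,.36,.46,.07,.15,.03,.12))
    line(n+' boxfront',sel(X,.48,.53,.0,.42,.05,.2))
    im=s['color']
s=pickle.load(open('top0.pkl','rb'));a=cv2.resize(s['color'][225:310,185:355],None,fx=4.6,fy=4.6,interpolation=cv2.INTER_CUBIC);cv2.imwrite('pics/c.png',a)
E
```

```text
top rail 205 c [0.4797 0.2872 0.13  ] slope deg -1.64 rect [0.4795 0.2864] [0.0134 0.1699] 1.79 y 0.2014 0.3714 z 0.13
top base 1365 c [0.4263 0.2878 0.0122] slope deg -1.87 rect [0.4224 0.2935] [0.1446 0.2466] 0.18 y 0.1704 0.417 z 0.0119
top ridges 502 c [0.4274 0.2839 0.0164] slope deg -0.14 rect [0.4348 0.2848] [0.1678 0.1136] 89.95 y 0.2009 0.3687 z 0.0161
top black 157 c [0.429  0.2857 0.0167] slope deg -0.9 rect [0.4298 0.2849] [0.1402 0.0756] 89.95 y 0.2147 0.355 z 0.0166
top panel edge 110 c [ 0.4194 -0.0349  0.1871] slope deg -2.33 rect [ 0.4193 -0.0343] [0.0083 0.1171] 2.38 y -0.0929 0.0241 z 0.1883
top block 637 c [ 0.4194 -0.034   0.0382] slope deg -0.68 rect [ 0.419  -0.0346] [0.0703 0.1594] 2.22 y -0.1144 0.045 z 0.0381
top bottle 91 c [0.4139 0.1047 0.0669] slope deg -0.29 rect [0.4134 0.1051] [0.0334 0.03  ] 87.92 y 0.0884 0.1221 z 0.0638
top boxfront 1014 c [0.5149 0.1931 0.1424] slope deg -1.53 rect [0.5064 0.1992] [0.0498 0.3963] 0.64 y 0.0013 0.3975 z 0.1503
side rail 241 c [0.4811 0.3    0.1287] slope deg -1.09 rect [0.4839 0.29  ] [0.0182 0.1695] 1.46 y 0.2053 
[... 194 characters left out ...]
 rect [0.4363 0.2905] [0.112  0.1681] 1.04 y 0.2072 0.3753 z 0.0162
side black 321 c [0.4282 0.2947 0.016 ] slope deg -3.07 rect [0.4301 0.2861] [0.0786 0.1529] 1.65 y 0.2098 0.3636 z 0.016
side panel edge 181 c [ 0.4192 -0.0206  0.1741] slope deg -1.39 rect [ 0.4215 -0.0318] [0.0107 0.1241] 2.52 y -0.094 0.0301 z 0.1753
side block 374 c [ 0.4117 -0.0197  0.0384] slope deg 1.73 rect [ 0.4215 -0.0313] [0.0708 0.1649] 2.65 y -0.1152 0.0509 z 0.0386
side bottle 217 c [0.4139 0.1166 0.059 ] slope deg 16.21 rect [0.4133 0.1127] [0.0338 0.0299] 50.87 y 0.0962 0.1297 z 0.0576
side boxfront 2497 c [0.5122 0.236  0.1136] slope deg -0.23 rect [0.505  0.2004] [0.0499 0.4004] 0.0 y 0.0002 0.4006 z 0.119
```

View pics/c.png

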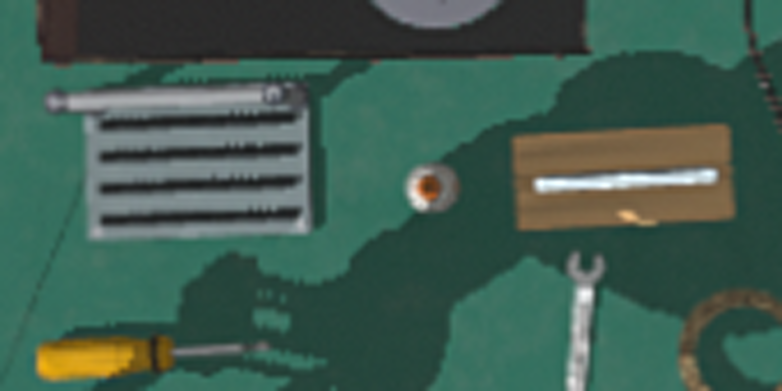

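```bash
cat >> h.py <<'E'
from scipy.spatial.transform import Rotation as Ro
PAN=np.array([.4197,-.0335]); PTH=np.radians(2.4)
RK=np.array([.4280,.2880]); RTH=np.radians(1.7)
TOP=0.188; OV=0.012; TIP=robot.tip_extent; SG=1
def pose(tipxyz,yaw,tilt=0.,s=None):
    "TCP position and rotvec with the fingertip centre at tipxyz, closing along the yawed x axis, leaning tilt to +x"
    s=SG if s is None else s
    xh=np.array([np.cos(yaw),np.sin(yaw),0]); zh=np.array([0,0,1.])
    u=xh*np.sin(tilt)+zh*np.cos(tilt); y=s*(xh*np.cos(tilt)-zh*np.sin(tilt)); z=-u; x=np.cross(y,z)
    return np.array(tipxyz)+TIP*u, Ro.from_matrix(np.c_[x,y,z]).as_rotvec()
def rackpose(bx,h,tilt,by=0.,a=.180-OV,s=None):
    "tip pose so that the panel's back lower corner is at rack x=bx, height h over the groove floor"
    lx=bx+a*np.sin(tilt)-.004*np.cos(tilt); lz=.010+h+a*np.cos(tilt)+.004*np.sin(tilt)
    c,sn=np.cos(RTH),np.sin(RTH)
    return pose([RK[0]+lx*c-by*sn,RK[1]+lx*sn+by*c,lz],RTH,tilt,s)
E
python3 - <<'E'
from h import *
t=np.radians
for s in (1,-1):
    print(s)
    for P in [pose([*PAN,TOP-OV],PTH,0,s),pose([*PAN,TOP-OV+.06],PTH,0,s),pose([*PAN,TOP-OV+.13],PTH,0,s),
      rackpose(.005,.12,0,s=s),rackpose(.005,.12,t(16),s=s),rackpose(.005,.0,t(16),s=s),rackpose(.005,0,t(21),s=s)]:
        q=robot.ik(*P); print(P[0].round(3),None if q is None else np.round(q,3))
# box front edge: profile of height vs x
import pickle
from fit import sel
for n in('top','side'):
    X=cloud(pickle.load(open(n+'0.pkl','rb')))
    B=sel(X,.49,.6,.22,.36,.14,.16); print(n,len(B),np.percentile(B[:,0],[0,1,5]).round(4),np.median(B[:,2]).round(4),np.percentile(B[:,2],[90,99]).round(4))
P=pose([*PAN,TOP+.05],PTH,0,1)
if robot.ik(*P) is not None:
    robot.movep(*P)
    s=snap('wrist','w1.png'); import pickle; pickle.dump(s,open('w1.pkl','wb')); print(sensors.sense()['time'],-np.array(s['R']).T@s['t'])
E
```

```text
1
[ 0.42  -0.034  0.375] [-0.214 -0.198  1.7   -0.     1.639 -0.256]
[ 0.42  -0.034  0.435] [-0.214 -0.208  1.59  -0.     1.759 -0.256]
[ 0.42  -0.034  0.505] [-0.214 -0.199  1.445 -0.     1.895 -0.256]
[0.429 0.288 0.497] [ 0.482  0.013  1.266 -0.     1.862  0.452]
[0.53  0.291 0.484] [0.384 0.299 0.979 0.113 2.124 0.401]
[0.53  0.291 0.364] [0.384 0.305 1.207 0.101 1.891 0.374]
[0.561 0.292 0.354] [0.362 0.399 1.113 0.128 1.975 0.362]
-1
[ 0.42  -0.034  0.375] None
[ 0.42  -0.034  0.435] None
[ 0.42  -0.034  0.505] None
[0.429 0.288 0.497] None
[0.53  0.291 0.484] None
[0.53  0.291 0.364] None
[0.561 0.292 0.354] None
top 1214 [0.5082 0.5103 0.5136] 0.1518 [0.156  0.1589]
side 1034 [0.5093 0.5115 0.5127] 0.1519 [0.1537 0.1553]
2.4417 [0.41741731 0.04752018 0.41761696]
```

View pics/w1.png

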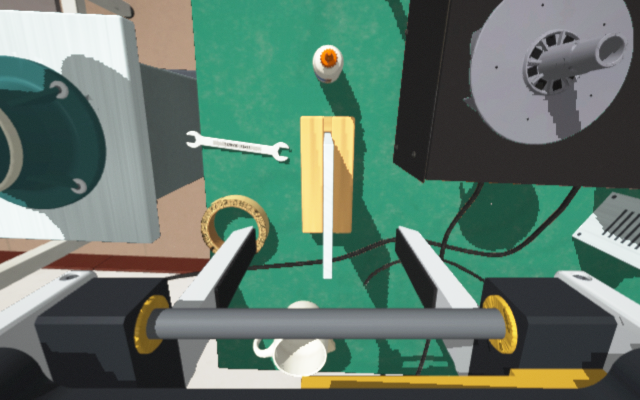

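The wrist view shows the panel's top edge running from (327,135) to (327,278), centred between the open fingers. The block and bottle are clear of the hand. The instrument top, at z = 0.152, limits the release, so I'll use a shallow pinch.

```bash
sed -i 's/OV=0.012/OV=0.009/' h.py; python3 - <<'E'
from fit import *
import pickle
X=cloud(pickle.load(open('w1.pkl','rb')))
e=sel(X,.38,.46,-.12,.05,.182,.196); line('panel w',e); line('block w',sel(X,.37,.47,-.13,.06,.034,.042)); line('bottle',sel(X,.36,.46,.07,.15,.03,.12))
r=cv2.minAreaRect(e[:,:2].astype(np.float32))
c=np.array(r[0])
assert np.abs(c-PAN).max()<.005
g=np.array([c[0],-.0340])  # y: mean of views
P=pose([*g,TOP-OV],PTH); robot.line_to(P[0],feed=.12)
print(sensors.sense()['force'].round(2))
eoat.gripper_close(); s=sensors.sense(); print(s['gripper_width'],s['grip_force'],s['force'].round(2),s['time'])
P=pose([*g,TOP-OV+.05],PTH); robot.line_to(P[0],feed=.06)
s=sensors.sense(); print(s['gripper_width'],s['grip_force'],s['force'].round(2),s['torque'].round(3),s['tcp_pos'].round(4),s['time'])
w=snap('wrist','w2.png'); snap('side','s2.png')
E
```

```text
panel w 1256 c [ 0.4227 -0.0288  0.1881] slope deg -1.97 rect [ 0.4228 -0.0325] [0.008  0.1195] 2.16 y -0.0923 0.0272 z 0.1882
block w 5081 c [ 0.4222 -0.0249  0.0379] slope deg -1.46 rect [ 0.4227 -0.0321] [0.07 0.16] 2.16 y -0.1128 0.049 z 0.038
bottle 875 c [0.4174 0.105  0.0672] slope deg 0.45 rect [0.4174 0.108 ] [0.0351 0.035 ] 51.8 y 0.0904 0.1258 z 0.0637
[ 0.14 -0.11 -0.29]
0.007870177882541393 30.000787675380707 [-0.5   0.52 -0.46] 4.3583
0.007648713263062522 29.99627709388733 [ 0.32 -0.07 -3.87] [-0.097  0.105 -0.   ] [ 0.4228 -0.034   0.4277] 5.3417
```

View pics/s2.png

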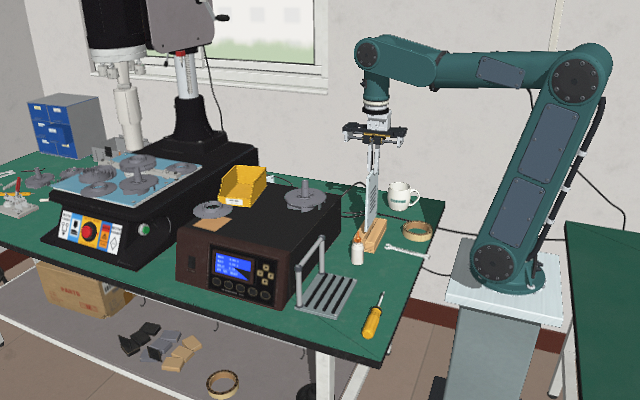

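The panel is out of the block, hanging straight in the gripper at about (370,195), with the bottle untouched at (358,252). Next I lift it over the bottle and refine the rack position with the wrist camera.

```bash
python3 - <<'E'
from fit import *
import pickle
P=pose([.4228,-.034,.145+.171],PTH); robot.line_to(P[0],feed=.2)
P=pose([.40,.20,.145+.171],RTH); robot.line_to(P[0],feed=.25,frame=P[1])
robot.sleep(.2)
s=snap('wrist','w3.png'); pickle.dump(s,open('w3.pkl','wb'))
X=cloud(s); 
line('rail',sel(X,.45,.505,.17,.42,.126,.14)); line('base',sel(X,.35,.5,.17,.42,.006,.022))
line('ridges',sel(X,.35,.5,.17,.42,.0135,.019))
Y=X.copy(); Y[s['color'].max(-1)>45]=np.nan; R=sel(Y,.35,.50,.19,.40,.011,.02); line('black',R)
print('hist x',np.histogram(sel(X,.36,.5,.28,.30,.0145,.019)[:,0],bins=np.arange(.37,.5,.003)))
B=sel(X,.49,.6,.22,.36,.14,.16); print(len(B),np.percentile(B[:,0],[0,1,5]).round(4),np.median(B[:,2]))
st=sensors.sense();print(st['time'],st['force'].round(2),st['tcp_pos'],st['gripper_width'])
E
```

```text
rail 1483 c [0.4831 0.2958 0.1302] slope deg -1.49 rect [0.4839 0.2896] [0.0172 0.1699] 1.62 y 0.2046 0.3745 z 0.1304
base 7205 c [0.4397 0.296  0.0117] slope deg -4.54 rect [0.4391 0.2886] [0.114  0.1713] 1.49 y 0.204 0.3753 z 0.0106
ridges 1861 c [0.4362 0.2955 0.0158] slope deg -4.67 rect [0.4428 0.2889] [0.0992 0.1709] 1.39 y 0.2045 0.3753 z 0.0158
black 1072 c [0.4349 0.2947 0.0161] slope deg -5.73 rect [0.4325 0.2872] [0.0753 0.1452] 1.46 y 0.2143 0.3607 z 0.0161
hist x (array([ 0,  0,  0,  0,  0,  0,  0, 13, 26, 20,  0,  0,  0,  0,  0, 12, 27,
       23,  0,  0,  0,  0,  0,  9, 26, 18,  0,  0,  0,  0,  0, 14, 23, 24,
        0,  0,  0,  0,  0,  0,  0,  0,  0]), array([0.37 , 0.373, 0.376, 0.379, 0.382, 0.385, 0.388, 0.391, 0.394,
       0.397, 0.4  , 0.403, 0.406, 0.409, 0.412, 0.415, 0.418, 0.421,
       0.424, 0.427, 0.43 , 0.433, 0.436, 0.439, 0.442, 0.445, 0.448,
       0.451, 0.454, 0.457, 0.46 , 0.463, 0.466, 0.469, 0.472, 0.475,
       0.478, 0.481, 0.484, 0.487, 0.49 , 0.493, 0.496, 0.499]))
10218 [0.5113 0.5128 0.5144] 0.15157184607698146
7.3667 [ 0.54  0.28 -3.01] [0.40018391 0.19917641 0.51530262] 0.007694811858129219
```

View pics/w3.png

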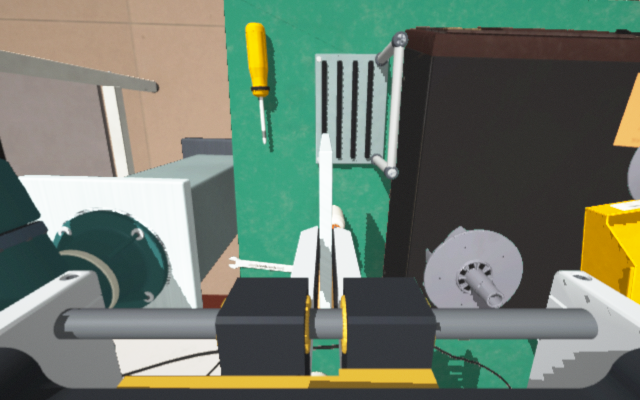

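The wrist view shows the grooves clearly, from (320,57) to (385,163), and the rail at about (395,105). The panel is held straight. Refined rack: origin (0.4317, 0.289), yaw 1.5°.

```bash
sed -i 's/^RK=.*/RK=np.array([.4317,.2890]); RTH=np.radians(1.5)/' h.py; cat > go.py <<'E'
from h import *
t=np.radians; BX=.0055; BY=-.0015
def go(h,deg,feed,bx=BX):
    P=rackpose(bx,h,t(deg),BY); robot.line_to(P[0],feed=feed,frame=P[1])
def st(n):
    s=sensors.sense(); print(n,'F',s['force'].round(2),'T',s['torque'].round(2),'w',round(s['gripper_width'],4),'t',round(s['time'],2)); return s
E
python3 - <<'E'
from go import *
go(.135,0,.25); go(.012,0,.15); robot.sleep(.15); f0=st('hover')['force']
for h in (.004,.002,.001,0,-.001,-.002,-.003):
    go(h,0,.03); robot.sleep(.1); s=st(h)
    if s['force'][2]-f0[2]>2: break
print('contact h',h); open('h.txt','w').write(str(h))
snap('side','s4.png')
E
```

```text
hover F [ 0.25  0.25 -3.43] T [-0.05  0.04  0.05] w 0.0077 t 9.01
0.004 F [-0.33 -0.14 -3.23] T [-0.07  0.06 -0.05] w 0.0076 t 9.53
0.002 F [-0.02  0.19 -2.63] T [-0.06  0.06 -0.02] w 0.0071 t 9.88
0.001 F [-0.29  0.11 -3.27] T [-0.06  0.06 -0.02] w 0.0081 t 10.22
0 F [ 0.27 -0.05 -3.75] T [-0.05  0.08 -0.04] w 0.0072 t 10.57
-0.001 F [-0.17 -0.55  3.04] T [-0.13  0.1   0.01] w 0.0073 t 10.93
contact h -0.001
```

```bash
python3 -c "
import cv2;a=cv2.imread('pics/s4.png')[150:330,260:460];cv2.imwrite('pics/s4c.png',cv2.resize(a,None,fx=3,fy=3))"
```

```text
(no output)
```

View pics/s4c.png

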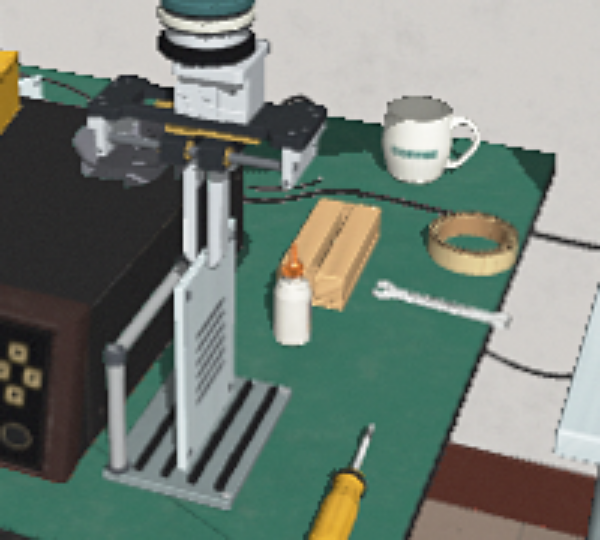

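The panel stands upright in the middle groove, with two ridges visible on each side and between the posts. Now I lean it back about its lower edge.

```bash
python3 - <<'E'
from go import *
H=-.0005
for d in (3,6,9,12,15,16.5): go(H,d,.06)
robot.sleep(.15); f0=st('16.5')['force']; p=None
for d in (17.2,17.8,18.3,18.7,19.1,19.5,19.9,20.3,20.7,21.1):
    go(H,d,.03); robot.sleep(.1); s=st(d)
    if s['force'][0]-f0[0]<-2: break
print('lean',d); snap('side','s5.png'); a=snap('wrist','w5.png')
a=cv2.imread('pics/s5.png')[150:330,260:460];cv2.imwrite('pics/s5c.png',cv2.resize(a,None,fx=3,fy=3))
E
```

```text
16.5 F [3.27 0.63 5.26] T [-0.05 -0.01 -0.09] w 0.0076 t 13.81
17.2 F [1.36 0.09 6.65] T [ 0.01 -0.09  0.05] w 0.0076 t 14.21
17.8 F [2.48 0.83 6.03] T [-0.03 -0.07  0.04] w 0.0079 t 14.59
18.3 F [2.5  0.11 6.35] T [ 0.02 -0.11  0.01] w 0.0075 t 14.95
18.7 F [1.79 1.46 6.58] T [-0.02 -0.02 -0.02] w 0.008 t 15.3
19.1 F [-0.27  1.14  7.76] T [-0.06  0.41  0.02] w 0.0079 t 15.65
lean 19.1
```

View pics/s5c.png

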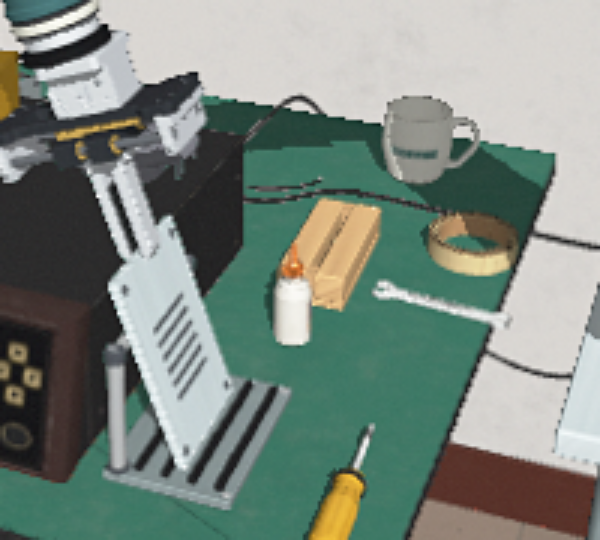

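The panel leans back at 19.1° with its back on the rail, and the contact torque has risen. I let go and retreat along the tool axis.

```bash
python3 - <<'E'
from go import *
eoat.gripper_open(); s=st('open')
u=-Ro.from_rotvec(s['orientation']).as_matrix()[:,2]
robot.line_to(s['tcp_pos']+.06*u,feed=.08)
robot.line_to(s['tcp_pos']+.06*u+[-.05,0,.10],feed=.2)
robot.sleep(.5); st('away')
c=snap('side','s6.png'); a=c['color'][150:330,260:460]
cv2.imwrite('pics/s6c.png',cv2.resize(a,None,fx=3,fy=3))
from fit import sel
X=cloud(snap('wrist')); p=sel(X,.42,.53,.2,.38,.04,.185); print(len(p))
for X,n in((X,'w'),(cloud(c),'s')):
    c_,s_=np.cos(RTH),np.sin(RTH); d=X.reshape(-1,3)-[*RK,0]; L=np.c_[d[:,0]*c_+d[:,1]*s_,-d[:,0]*s_+d[:,1]*c_,d[:,2]]
    k=(np.abs(L[:,1])<.064)&(L[:,2]>.135)&(L[:,2]<.19)&(L[:,0]>.03)&(L[:,0]<.075); m=(np.abs(L[:,1])<.064)&(L[:,2]>.035)&(L[:,2]<.19)&(np.abs(L[:,0]-(L[:,2]-.01)*.35+.005)<.012); F=L[m]
    if len(F)>50:
        A=np.linalg.lstsq(np.c_[F[:,2],F[:,1],np.ones(len(F))],F[:,0],rcond=None)[0]; print(n,len(F),'tilt',np.degrees(np.arctan(A[0])),'yaw',np.degrees(np.arctan(A[1])),'x0 at floor',A[2]+A[0]*.01,'y',F[:,1].min(),F[:,1].max(),'zmax',F[:,2].max())
E
```

```text
open F [0.97 0.24 0.14] T [-0.03 -0.05 -0.01] w 0.0938 t 17.11
away F [-0.23 -0.22  1.07] T [-0.06 -0.08  0.  ] w 0.0942 t 19.22
5155
w 2854 tilt 20.516763864335182 yaw 0.30657158904193627 x0 at floor -0.0048409461236735285 y -0.060337834496253566 0.06376939557418168 zmax 0.18439784357265365
s 1602 tilt 19.580052287694084 yaw 0.9157327665856192 x0 at floor -0.0035514527078745763 y -0.06345710987141115 0.06313346434429305 zmax 0.18481322836799163
```

View pics/s6c.png

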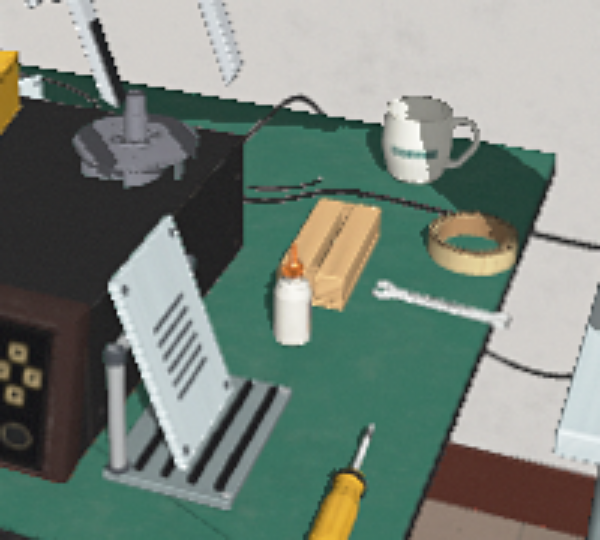

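The panel leans at about 20°, square to the rack and in the middle groove. The bottle and mug haven't moved, and the gripper is clear.

```bash
python3 -c "
from plant import robot
print(robot.hand_in())"
```

```text
the job is handed in; nothing more can be done
None
```

The panel leans on the rail from the middle groove at about 20°, square to the rack and between the posts; it was leaned while held and then let go, the mug and glue bottle still stand where they were, and I handed the job in at about 19 s (no verdict shown).

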